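Close the double-lidded tea tin and hand up its outer cap

ROBOT

A 6-joint arm with a two-finger parallel gripper is mounted at the origin on the work surface. World frame = base frame: x ahead of the robot, y to its left, z up, the work surface at z = 0. Lengths are in m, angles in rad, forces in N, time in s.
With the tool pointing down it reaches from about 0.35 to 0.85 m from the base axis. Payload 8.1 kg.
Tool frame: the origin (TCP) lies at the centre of the arm's flange, where the gripper is bolted on; the fingertips stand 186 mm ahead of it and the grasp point (between the pads) lies 167 mm ahead of it; z points along the fingers, y is the line along which they close (so a half turn about z gives the same grasp; the last joint's range is limited). The gripper opens to 93 mm and grips with 3 to 60 N. Pads are 15 mm wide; open, the fingers measure 128 mm over their backs; the gripper's body (75 mm by 188 mm) begins 65 mm behind the grasp point.
Start: joints at [1.125, 0.13, 1.488, -0, 1.523, -0.085], TCP at [0.212, 0.561, 0.405] pointing down, gripper open.
Joint ranges: [-2.96, 2.96], [-0.89, 2.26], [0.02, 2.5], [-1.34, 4.48], [0, 2.73], [-2.66, 2.66]. Speed limits (rad/s): [2.39, 2.39, 2.79, 3.14, 3.14, 3.14].

INTERFACE

Orientations are given as a 3x3 rotation matrix whose columns are the frame's x, y, z axes.
In Python, from cell import * gives the robot as it stands. The module is installed in compiled form; this text tells all that it offers.
- The arm moves only by the tool arm_command, never from a script. Its argument "plan" is a list of rows, each a list of 2 entries, a list of its own where there are three numbers: the shift along the tool's x, y, z in units of 2.5 cm (1.0 is 2.5 cm), then the turn about the tool's z in units of 5 degrees (1.0 is 5 degrees). In form: [[[dx, dy, dz], yaw], ...]. A call has 1 to 10 rows; each row shifts and turns the commanded pose from where the row before left it, along the tool's axes as they then stand; what a row does not reach is not made up. A row lasts 1/8 s, in which the tool goes at most 62.5 mm and 10.7 degrees, less where a joint would pass 70% of its speed; a pose out of reach is approached as far as the arm can. A call with a number of a shift or a turn outside -1 to 1 is refused whole. A call with a gripper value outside its range is refused whole. "fingers" is the opening, from -1 (shut) to 1 (fully open), set as the call begins (left out, the last holds). The fingers move at their own pace and stop on an object; "squeeze" is the grip in N (left out, the last holds). Time passes only in rows, so rows that do not move let the fingers close. It gives the time, the measured TCP pose, the force, the opening and the grip force at its end, in the units of the state.
- read_state(): the state, without advancing time (a new reading comes with each control period).
- snapshot(name): name is "scene" or "top" or "wrist"; returns a dict with "pixels" (480x640x3 uint8, red, green, blue), "depth" (480x640 float32, m along the optical axis (not along the pixel's ray), 0 where there is no reading), "vertical_fov" (degrees; the focal length in pixels is half the picture's height over the tangent of half this angle, whatever the lens; pixels are square), "cx", "cy" (the principal point, pixels), "view" (4x4, takes a point from world to camera coordinates). Camera axes: x right, y down, z forward; pixel columns grow to the right and rows downward; lengths in m; the calibration is good to about 2 mm. The wrist camera is an equidistant fisheye: a pixel r from the principal point sees the ray r / f radians off the axis. A picture is of the moment at which its call begins.
- finish_job(): hands the job in; it is judged then, once.
The state is a dict: "clock": time; "joint_pos": joint angles; "qvel": joint speeds; "joint_efforts": joint torques, N m; "tcp_pos": TCP position; "ee_rot": TCP orientation; "ft_force": force on the tool from outside, world axes, zero at the start; "moment": the same for the moment, N m; "width": finger opening in m; "gripper_force": force on a finger pad.
Only numpy, scipy, OpenCV 4.12 (cv2) and the standard library are available. Lean on these libraries where they do the work, as an engineer would, in place of code of your own. Each camera call takes 0.05 s, during which the arm holds its last target. There are 200 camera calls.

TASK

The tea tin's two lids stand together on the windowsill, the green outer cap loose on the silver inner lid: pick the pair up by the inner lid's silver collar and, with the cap riding on top, lower it fully home in the open tin's mouth before you let go. Then lift the green cap alone straight up, leaving the inner lid seated and undisturbed, and finish while holding the cap level, a good hand's breadth above the closed tin, so I can take it and rinse it. Never set or drop the cap on the sill or part it from the inner lid before the tin is closed, keep the tin standing where it is, and leave the strainer, teapot lid, peg and white box alone.

Things in the scene. Friction and masses are not known exactly. Their poses are not given: they have to be found in the camera images.
- tin: Open round tea tin, green with a silver bead at top and bottom, standing loose on the sill, about 0.35 kg. 60 mm outer diameter, 80 mm high, wall 3 mm, mouth 54 mm inside diameter, straight inside, empty. Origin: centre of its underside; z up, the mouth is at z = 80 mm. Round, yaw means nothing.
- inner_lid: Silver inner lid, loose, 90 g, standing on its plug. Going up: plug 50 mm across, 0 to 12 mm (foot chamfered to 45), drops into the tin's mouth with 2 mm play; collar 66 mm across, 12 to 24 mm, to grip and to rest on the tin's rim; boss 50 mm across to 32 mm and small knob to 41 mm, under the cap. Origin: centre of plug's underside, z up; home, it is 68 mm above the tin's. No catch, only weight.
- outer_cap: Green outer cap, loose, 60 g: inverted cup 60 mm across, 34 mm high, bore 54 mm, 31 mm deep. Sits by its weight on the collar, over the boss with 2 mm play, so its side is 3 mm inside the collar's edge: fingers on the collar miss it. Origin: centre of its lower rim, z up, 24 mm above the inner lid's origin; on the closed tin its side spans 92 to 126 mm above the sill.
- strainer: Bystander: aluminium tea strainer, a shallow bowl 72 mm across and 25 mm high with a flat handle reaching 120 mm from its centre along its x axis. Origin: centre of the bowl's underside.
- teapot_lid: Bystander: brown ceramic teapot lid, 82 mm across, 44 mm high with its knob. Origin: centre of its underside.
- peg: Bystander: red plastic clothes peg lying on the sill, 78 mm long along its x axis, 25 mm wide, 10 mm high, 12 g. Origin: its middle, on the sill.
- press_box: Bystander: white plastic box, 64 by 92 mm and 42 mm high, with a spring-loaded press button (16 mm across) on its lid. Origin: centre of its underside; the long side runs along its y axis.
Not all that is in view belongs to the job. What is shaped like the outer_cap but purple or yellow is not meant.

How it is judged:
By the outcome, as a careful person would: the job done as asked, in the order asked, and still so for the second after the job is handed in, while the arm keeps its last pose, push and grip.
It also fails if it takes over 58 s, if anything falls off the work surface, if the arm or the gripper's body presses on something with over 40 N, if the wrist force passes 120 N, or if a joint passes its speed limit or range.

## Working session

There is one attempt and no reset: what is moved stays moved. The work goes in short steps, Python scripts to look and compute and a tool call to move; the robot and the scene stay as the last step left them, time stands still between calls to the robot, and variables do not carry over. Pictures are saved under pics/ and viewed, at most 10 in all, crops included, and the job is handed in when it is done.

Besides the shell and the picture viewer there is one more tool, called after "Call:" in YAML: its name, and indented under it one key for each argument. arm_command: Moves the arm, as the interface text tells. Its arguments: {"type":"object","properties":{"plan":{"type":"array"},"fingers":{"type":"number"},"squeeze":{"type":"number"}},"required":["plan"]}

```bash
mkdir -p pics; cat > h.py <<'E'
from cell import *
import numpy as np, cv2
def snap(n,f):
    s=snapshot(n); cv2.imwrite('pics/'+f+'.png',s['pixels'][:,:,::-1]); np.savez('pics/'+f+'.npz',**s); return s
def load(f): return np.load('pics/'+f+'.npz')
def cloud(s):
    d=s['depth'];f=240/np.tan(np.radians(float(s['vertical_fov']))/2)
    v,u=np.mgrid[0:480,0:640]
    P=np.stack([(u-s['cx'])/f*d,(v-s['cy'])/f*d,d,np.ones_like(d)],-1)
    W=P@np.linalg.inv(s['view']).T
    W=W[...,:3]; W[d==0]=np.nan
    return W
E
python3 - <<'E'
from h import *
snap('scene','s0');snap('top','t0')
s=read_state();print(s['tcp_pos'],s['ee_rot'],s['width'],s['clock'])
E
```

```text
[0.21169668 0.56119083 0.40377735] [[-9.35615283e-01  3.53020492e-01 -7.58262827e-04]
 [ 3.53021264e-01  9.35614062e-01 -1.52126847e-03]
 [ 1.72402421e-04 -1.69100493e-03 -9.99998555e-01]] 0.09298152572211103 0.1
```

View pics/s0.png

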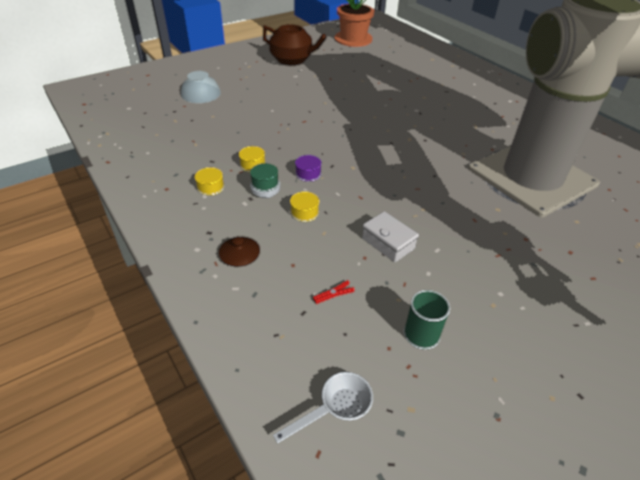

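View pics/t0.png

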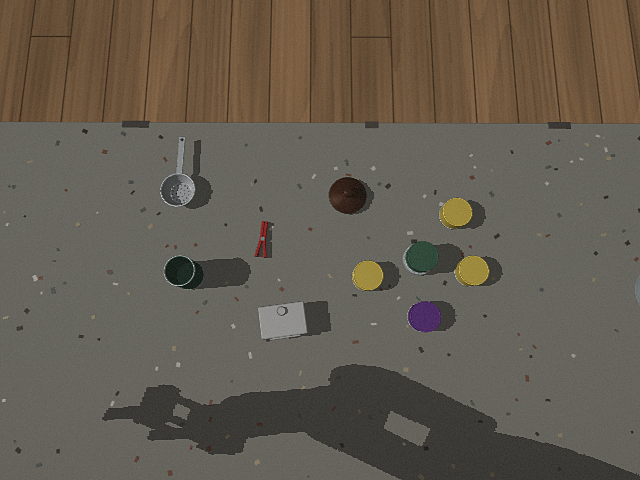

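Scene picture: the green cap on the silver collar is at (264,180), the open tin at (427,320). In the top picture the pair is at (422,257) and the tin at (180,270).
Could be mistaken for the cap (scene): yellow at (209,181), (252,157) and (305,206), purple at (308,167), and the green tin at (427,320). I choose the green one with silver below it, (264,180), and will check it in a crop.

```bash
python3 - <<'E'
from h import *
s=load('t0');W=cloud(s);rgb=s['pixels'].astype(int)
def fit(P):
    A=np.c_[2*P[:,:2],np.ones(len(P))];c=np.linalg.lstsq(A,(P[:,:2]**2).sum(1),rcond=None)[0]
    return c[:2],np.sqrt(c[2]+c[:2]@c[:2])
for n,(u,v) in dict(pair=(422,257),tin=(180,270),yL=(368,275),yR=(472,270),yT=(456,212),pur=(424,317),pot=(347,195),strain=(178,190),box=(282,320),peg=(262,239)).items():
    R=W[v-26:v+27,u-26:u+27].reshape(-1,3);R=R[R[:,2]>.006]
    zt=np.nanpercentile(R[:,2],98);T=R[R[:,2]>zt-.006]
    c,r=cv2.minEnclosingCircle(T[:,:2].astype(np.float32))
    print(n,'ztop',zt.round(4),'mean',T[:,:2].mean(0).round(4),'enc',np.round(c,4),round(r,4),'bbox',R.min(0).round(3),R.max(0).round(3))
im=cv2.imread('pics/s0.png')[130:240,180:340];a=cv2.resize(im,None,fx=4,fy=4,interpolation=cv2.INTER_CUBIC)
cv2.imwrite('pics/c0.png',a)
E
```

```text
pair ztop 0.0604 mean [ 0.5666 -0.2885] enc [ 0.5664 -0.2882] 0.0314 bbox [ 0.534 -0.319  0.012] [ 0.597 -0.256  0.063]
tin ztop 0.0815 mean [0.5335 0.1905] enc [0.533  0.1891] 0.0307 bbox [0.503 0.158 0.006] [0.563 0.219 0.085]
yL ztop 0.0365 mean [ 0.5303 -0.1812] enc [ 0.5306 -0.1811] 0.0307 bbox [ 0.501 -0.211  0.006] [ 0.561 -0.151  0.038]
yR ztop 0.0366 mean [ 0.5415 -0.3965] enc [ 0.5416 -0.3962] 0.0308 bbox [ 0.511 -0.427  0.006] [ 0.572 -0.366  0.039]
yT ztop 0.0366 mean [ 0.664  -0.3697] enc [ 0.6641 -0.3695] 0.0313 bbox [ 0.633 -0.4    0.006] [ 0.693 -0.34   0.039]
pur ztop 0.0368 mean [ 0.4483 -0.2942] enc [ 0.4485 -0.2943] 0.0308 bbox [ 0.419 -0.324  0.006] [ 0.478 -0.263  0.039]
pot ztop 0.0433 mean [ 0.7048 -0.1426] enc [ 0.7051 -0.1433] 0.0114 bbox [ 0.665 -0.182  0.008] [ 0.746 -0.104  0.046]
strain ztop 0.0272 mean [0.7243 0.2203] enc [0.723  0.2185] 0.0472 bbox [0.676 0.183 0.006] [0.771 0.256 0.03 ]
box ztop 0.0448 mean [ 0.4397 -0.0098] enc [ 0.4405 -0.01  ] 0.0538 bbox [ 0.402 -0.059  0.027] [0.477 0.039 0.048]
peg ztop 0.0129 mean [0.6093 0.0376] enc [0.6095 0.0407] 0.0384 bbox [0.572 0.028 0.006] [0.648 0.054 0.014]
```

View pics/c0.png

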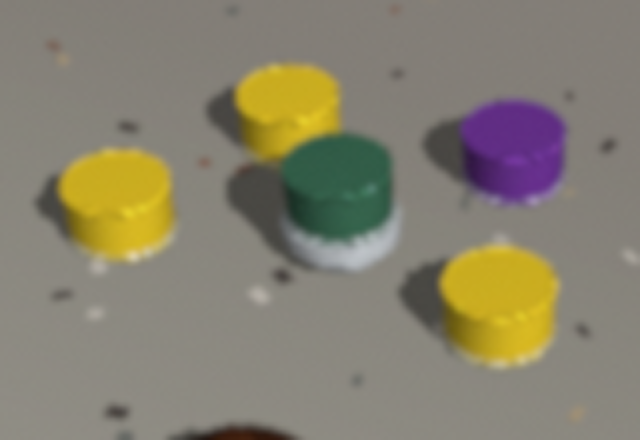

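The crop confirms it: green cap with the silver collar beneath at crop (340,200). The yellow and purple ones have no collar. I'll close along a line at 35° in world, which runs between the neighbours.

Call:
arm_command:
  plan:
    - [[0, 0, 0], 0.98]
    - [[0, 0, 0], 0.98]
    - [[0, 0, 0], 0.98]
    - [[0, 0, 0], 0.98]
    - [[0, 0, 0], 0.98]
    - [[0, 0, 0], 0.98]
    - [[0, 0, 0], 0.98]
    - [[-0.5, -0.11, 0], 0]
    - [[-1, -0.22, 0], 0]
    - [[-1, -0.22, 0], 0]
  fingers: 1

```text
clock: 1.35
tcp_pos: [0.2367, 0.501, 0.4043]
ee_rot: [[-0.576, 0.817, -0.0], [0.817, 0.576, -0.001], [-0.001, -0.001, -1.0]]
ft_force: [0.5, -0.5, -0.6]
width: 0.0931
gripper_force: 0.0
```

Call:
arm_command:
  plan:
    - [[-1, -0.22, 0], 0]
    - [[-1, -0.22, 0], 0]
    - [[-1, -0.22, 0], 0]
    - [[-1, -0.22, 0], 0]
    - [[-1, -0.22, 0], 0]
    - [[-1, -0.22, 0], 0]
    - [[-1, -0.22, 0], 0]
    - [[-1, -0.22, 0], 0]
    - [[-1, -0.22, 0], 0]
    - [[-1, -0.22, 0], 0]

```text
clock: 2.6
tcp_pos: [0.3349, 0.2646, 0.4044]
ee_rot: [[-0.576, 0.818, -0.0], [0.818, 0.576, -0.0], [-0.0, -0.0, -1.0]]
ft_force: [-1.0, -0.6, 0.4]
width: 0.0929
gripper_force: 0.0
```

Call:
arm_command:
  plan:
    - [[-1, -0.22, 0], 0]
    - [[-1, -0.22, 0], 0]
    - [[-1, -0.22, 0], 0]
    - [[-1, -0.22, 0], 0]
    - [[-1, -0.22, 0], 0]
    - [[-1, -0.22, 0], 0]
    - [[-1, -0.22, 0], 0]
    - [[-1, -0.22, 0], 0]
    - [[-1, -0.22, 0], 0]
    - [[-1, -0.22, 0], 0]

```text
clock: 3.85
tcp_pos: [0.433, 0.0285, 0.4044]
ee_rot: [[-0.576, 0.818, -0.0], [0.818, 0.576, -0.0], [0.0, -0.0, -1.0]]
ft_force: [0.4, 0.5, 0.8]
width: 0.0929
gripper_force: 0.0
```

Call:
arm_command:
  plan:
    - [[-1, -0.22, 0], 0]
    - [[-1, -0.22, 0], 0]
    - [[-1, -0.22, 0], 0]
    - [[-1, -0.22, 0.4], 0]
    - [[-1, -0.22, 0.6], 0]
    - [[-1, -0.22, 0.8], 0]
    - [[-1, -0.22, 0.8], 0]
    - [[-1, -0.22, 0.8], 0]
    - [[0, 0, 0], 0]
    - [[0, 0, 0], 0]

```text
clock: 5.1
tcp_pos: [0.5117, -0.1592, 0.32]
ee_rot: [[-0.574, 0.819, -0.0], [0.819, 0.574, 0.0], [0.0, -0.0, -1.0]]
ft_force: [-0.5, 0.7, 0.7]
width: 0.0926
gripper_force: 0.0
```

```bash
python3 - <<'E'
from h import *
snap('wrist','w1')
s=read_state();R=s['ee_rot'];print(s['tcp_pos'],R.round(3),s['width'],s['clock'])
d=np.array([.5665,-.2885,.189])-s['tcp_pos'];print('units',(R.T@d/.025).round(2),np.degrees(np.arctan2(R[1,1],R[0,1])))
E
```

```text
[ 0.51188182 -0.15894908  0.32051519] [[-0.575  0.818  0.001]
 [ 0.818  0.575 -0.   ]
 [-0.     0.001 -1.   ]] 0.09276490261446715 5.15
units [-5.49 -1.19  5.26] 35.079993643234786
```

View pics/w1.png

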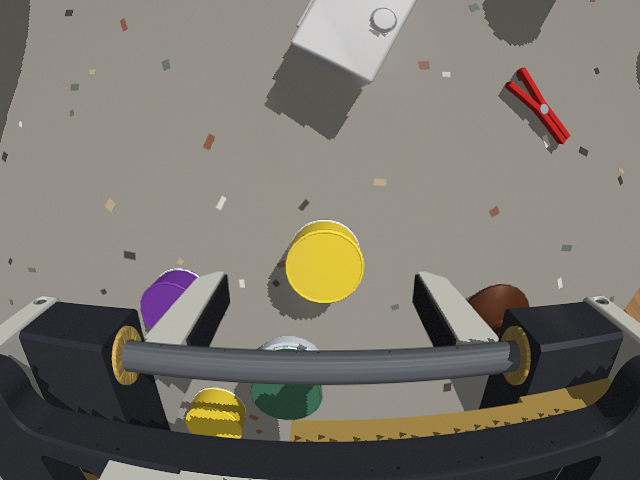

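The wrist picture shows the pair at (288,380), partly behind the grey bar, with yellow at (325,262) and purple at (175,295). Moving above the pair.

Call:
arm_command:
  plan:
    - [[-1, -0.2, 0], 0]
    - [[-1, -0.2, 0], 0]
    - [[-1, -0.2, 0], 0]
    - [[-1, -0.2, 0], 0]
    - [[-1, -0.2, 0], 0]
    - [[-0.49, -0.19, 0], 0]
    - [[0, 0, 0], 0]
    - [[0, 0, 0], 0]

```text
clock: 6.15
tcp_pos: [0.5664, -0.2879, 0.3199]
ee_rot: [[-0.574, 0.819, -0.0], [0.819, 0.574, 0.0], [0.0, 0.0, -1.0]]
ft_force: [1.1, -0.0, 0.4]
width: 0.0933
gripper_force: 0.0
```

```bash
cat >> h.py <<'E'
def fcloud(s):
    d=s['depth'];f=240/np.tan(np.radians(float(s['vertical_fov']))/2)
    v,u=np.mgrid[0:480,0:640]
    x=u-s['cx'];y=v-s['cy'];r=np.hypot(x,y)+1e-9;t=np.tan(r/f)
    P=np.stack([x/r*t*d,y/r*t*d,d,np.ones_like(d)],-1)
    W=(P@np.linalg.inv(s['view']).T)[...,:3]; W[d==0]=np.nan
    return W
def circ(P,r):
    from scipy.optimize import least_squares
    f=lambda c:np.hypot(P[:,0]-c[0],P[:,1]-c[1])-r
    return least_squares(f,P[:,:2].mean(0),loss='soft_l1',f_scale=.001)
def report(tgt):
    s=read_state();R=s['ee_rot'];d=np.array(tgt)-s['tcp_pos']
    print('tcp',s['tcp_pos'].round(4),'units',(R.T@d/.025).round(2),'F',s['ft_force'].round(1),'w',round(s['width'],4),'g',round(s['gripper_force'],1),'t',s['clock'],'ax',np.degrees(np.arctan2(R[1,1],R[0,1])).round(2))
E
python3 - <<'E'
from h import *
s=snap('wrist','w2');W=fcloud(s)
report([.5665,-.2885,.189])
m=(np.hypot(W[...,0]-.5665,W[...,1]+.2885)<.045)&(W[...,2]<.07)&(W[...,2]>.005)
P=W[m];print(len(P))
for a,b in((.008,.022),(.022,.03),(.03,.05),(.05,.07)):
    Q=P[(P[:,2]>a)&(P[:,2]<b)];
    if len(Q)>20:print(a,b,len(Q),np.median(Q,0).round(4),Q.min(0).round(4),Q.max(0).round(4))
Q=P[(P[:,2]>.03)&(P[:,2]<.05)]
if len(Q)>10:print('cap',circ(Q,.03).x)
Q=P[(P[:,2]>.013)&(P[:,2]<.021)]
if len(Q)>10:print('col',circ(Q,.033).x)
W=cloud(load('t0'));T=W[240:275,400:440].reshape(-1,3);T=T[T[:,2]>.05]
E
```

```text
tcp [ 0.5664 -0.2879  0.3199] units [-0.02 -0.01  5.24] F [ 0.9 -0.7  0.5] w 0.0935 g 0.0 t 6.2 ax 35.07
6914
0.008 0.022 107 [ 0.5494 -0.2623  0.0177] [ 0.5333 -0.294   0.0123] [ 0.5789 -0.2572  0.022 ]
0.022 0.03 579 [ 0.5472 -0.2666  0.0244] [ 0.5333 -0.3057  0.022 ] [ 0.59   -0.2573  0.03  ]
0.03 0.05 321 [ 0.5498 -0.2659  0.0401] [ 0.5365 -0.2928  0.0301] [ 0.5814 -0.26    0.0498]
0.05 0.07 5907 [ 0.5656 -0.2889  0.0582] [ 0.5356 -0.3208  0.05  ] [ 0.5973 -0.2595  0.0605]
cap [ 0.56662771 -0.2904643 ]
col [ 0.53196463 -0.2406435 ]
```

View pics/w2.png

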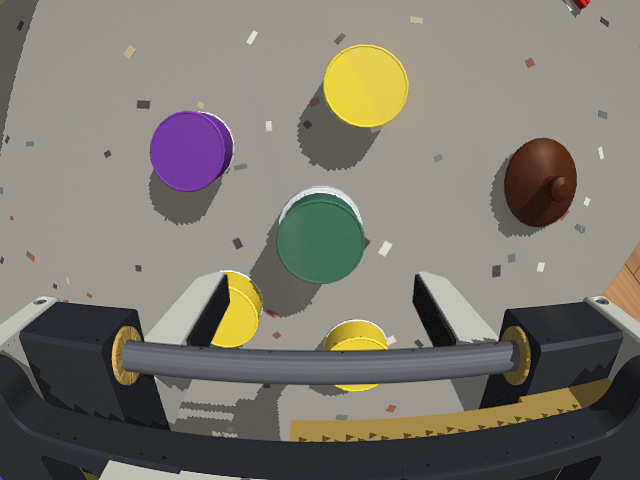

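The wrist picture shows the green cap at (320,238) with the silver collar at (320,195), clear of all neighbours and centred at about (0.5665, -0.2895). Descending and gripping the collar.

Call:
arm_command:
  plan:
    - [[-0.05, -0.04, 0.5], 0]
    - [[0, 0, 0.9], 0]
    - [[0, 0, 0.9], 0]
    - [[0, 0, 0.9], 0]
    - [[0, 0, 0.8], 0]
    - [[0, 0, 0.6], 0]
    - [[0, 0, 0.4], 0]
    - [[0, 0, 0.24], 0]
    - [[0, 0, 0], 0]
    - [[0, 0, 0], 0]

```text
clock: 7.45
tcp_pos: [0.5667, -0.2906, 0.1895]
ee_rot: [[-0.574, 0.819, 0.001], [0.819, 0.574, -0.001], [-0.001, 0.0, -1.0]]
ft_force: [1.1, 0.6, -0.2]
width: 0.0927
gripper_force: 0.0
```

Call:
arm_command:
  plan:
    - [[0, 0, 0], 0]
    - [[0, 0, 0], 0]
    - [[0, 0, 0], 0]
    - [[0, 0, 0], 0]
    - [[0, 0, 0], 0]
    - [[0, 0, 0], 0]
    - [[0, 0, 0], 0]
    - [[0, 0, 0], 0]
  fingers: -1
  squeeze: 20

```text
clock: 8.45
tcp_pos: [0.5665, -0.2904, 0.1889]
ee_rot: [[-0.574, 0.819, 0.0], [0.819, 0.574, -0.0], [-0.0, 0.0, -1.0]]
ft_force: [0.3, 0.1, 1.9]
width: 0.0655
gripper_force: 20.0
```

Gripped at 65.5 mm, which matches the 66 mm collar. Lifting gently.

Call:
arm_command:
  plan:
    - [[0, 0, -0.2], 0]
    - [[0, 0, -0.4], 0]
    - [[0, 0, -0.6], 0]
    - [[0, 0, -0.8], 0]
    - [[0, 0, -0.8], 0]
    - [[0, 0, -0.8], 0]
    - [[0, 0, -0.8], 0]
    - [[0, 0, -0.5], 0]
    - [[0, 0, -0.3], 0]
    - [[0, 0, 0], 0]

```text
clock: 9.7
tcp_pos: [0.5665, -0.2904, 0.3191]
ee_rot: [[-0.574, 0.819, 0.0], [0.819, 0.574, -0.0], [-0.0, 0.0, -1.0]]
ft_force: [-0.1, 0.3, -2.6]
width: 0.0653
gripper_force: 20.0
```

```bash
python3 - <<'E'
from h import *
s=snap('wrist','w3');snap('top','t3')
report([.533,.190,.32])
a=cv2.imread('pics/w3.png')[150:480];cv2.imwrite('pics/c3.png',a)
E
```

```text
tcp [ 0.5662 -0.2902  0.3178] units [16.49  9.94 -0.07] F [-0.3  0.  -0.9] w 0.0656 g 20.0 t 9.8 ax 35.03
```

View pics/c3.png

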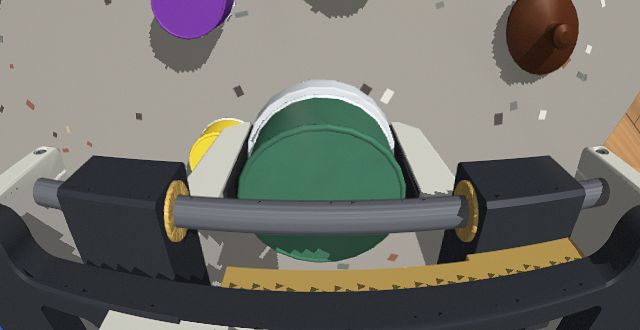

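The crop shows the pair held by the collar, silver edge at (320,90), with the cap level on top at (320,190). Carrying it toward the tin and stopping 10 cm short to look.

Call:
arm_command:
  plan:
    - [[0.3, 0.24, 0], 0]
    - [[0.6, 0.48, 0], 0]
    - [[0.8, 0.64, 0], 0]
    - [[0.8, 0.64, 0], 0]
    - [[0.8, 0.64, 0], 0]
    - [[0.8, 0.64, 0], 0]
    - [[0.8, 0.64, 0], 0]
    - [[0.8, 0.64, 0], 0]
    - [[0.8, 0.64, 0], 0]
    - [[0.8, 0.64, 0], 0]

```text
clock: 11.05
tcp_pos: [0.5808, -0.0549, 0.3185]
ee_rot: [[-0.575, 0.818, -0.0], [0.818, 0.575, 0.0], [0.001, -0.0, -1.0]]
ft_force: [1.0, -0.1, -1.0]
width: 0.0656
gripper_force: 20.0
```

Call:
arm_command:
  plan:
    - [[0.8, 0.64, 0], 0]
    - [[0.8, 0.64, 0], 0]
    - [[0.8, 0.64, 0], 0]
    - [[0.8, 0.64, 0], 0]
    - [[0.8, 0.64, 0], 0]
    - [[0.7, 0.56, 0], 0]
    - [[0.4, 0.32, 0], 0]
    - [[0.1, 0, 0], 0]
    - [[0, 0, 0], 0]
    - [[0, 0, 0], 0]

```text
clock: 12.3
tcp_pos: [0.5901, 0.1072, 0.3188]
ee_rot: [[-0.573, 0.819, -0.0], [0.819, 0.573, -0.0], [-0.0, -0.0, -1.0]]
ft_force: [-0.8, 0.3, -1.4]
width: 0.0657
gripper_force: 20.0
```

```bash
python3 - <<'E'
from h import *
s=snap('wrist','w4');W=fcloud(s)
report([.533,.190,.32]);st=read_state();t=st['tcp_pos'];R=st['ee_rot']
m=(np.hypot(W[...,0]-.533,W[...,1]-.19)<.045)&(W[...,2]<.095)&(W[...,2]>.07)
m&=~((np.hypot(W[...,0]-t[0],W[...,1]-t[1])<.05))
P=W[m];Q=P[P[:,2]>.074];print(len(P),len(Q),Q.min(0),Q.max(0),np.median(Q[:,2]))
from scipy.optimize import least_squares
r=least_squares(lambda c:np.hypot(Q[:,0]-c[0],Q[:,1]-c[1])-c[2],[.533,.19,.029],loss='soft_l1',f_scale=.001);print('tin',r.x)
# held lid in tool frame
L=(W-t)@R
m=(np.abs(L[...,0])<.05)&(np.abs(L[...,1])<.034)&(L[...,2]>.10)&(L[...,2]<.2)
P=L[m]
for a in np.arange(.12,.2,.006):
    Q=P[(P[:,2]>a)&(P[:,2]<a+.006)]
    if len(Q)>15:print(a.round(3),len(Q),'x',Q[:,0].min().round(4),Q[:,0].max().round(4),'y',Q[:,1].min().round(4),Q[:,1].max().round(4))
E
```

```text
tcp [0.5901 0.1072 0.3188] units [ 4.02  0.03 -0.05] F [ 0.3 -0.5 -1.8] w 0.0655 g 20.0 t 12.35 ax 34.98
2282 2100 [0.50239947 0.15769396 0.07400976] [0.56268825 0.21805104 0.08287645] 0.08011512263306482
tin [0.53273967 0.18769276 0.02817642]
0.12 64 x -0.0098 0.0092 y -0.0339 0.034
0.126 12772 x -0.0304 0.0313 y -0.034 0.034
0.132 942 x -0.03 0.0308 y -0.034 0.034
0.138 971 x -0.0037 0.0306 y -0.034 0.034
0.144 840 x -0.0007 0.0303 y -0.034 0.0339
0.15 766 x 0.0006 0.0306 y -0.034 0.0339
0.156 1024 x -0.0004 0.0312 y -0.034 0.0339
0.162 1697 x -0.0003 0.0334 y -0.034 0.0339
0.168 490 x 0.0054 0.0333 y -0.034 0.034
0.174 168 x 0.0065 0.0332 y -0.0338 0.0339
0.18 30 x 0.0061 0.0092 y -0.0338 0.034
```

View pics/w4.png

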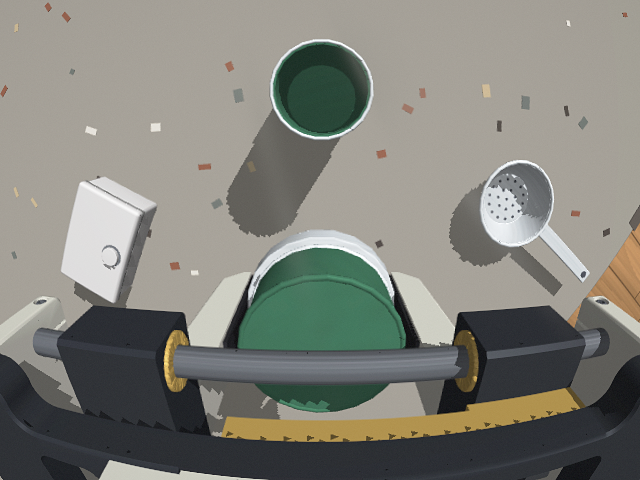

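The tin mouth is at (322,90) and empty. The held pair is at (320,330), centred in the tool. Moving over the tin and down to just above the mouth.

Call:
arm_command:
  plan:
    - [[0.4, 0, 0], 0]
    - [[0.8, 0, 0], 0]
    - [[0.8, 0, 0], 0]
    - [[0.8, 0, 0], 0]
    - [[0.8, -0.03, 0], 0]
    - [[0.35, 0, 0.3], 0]
    - [[0, 0, 0.6], 0]
    - [[0, 0, 0.6], 0]
    - [[0, 0, 0.2], 0]
    - [[0, 0, 0], 0]

```text
clock: 13.6
tcp_pos: [0.5328, 0.1878, 0.2753]
ee_rot: [[-0.573, 0.819, -0.002], [0.819, 0.573, -0.0], [0.0, -0.002, -1.0]]
ft_force: [-0.5, -0.6, -0.6]
width: 0.0655
gripper_force: 20.0
```

```bash
python3 - <<'E'
from h import *
report([.5327,.188,.257])
s=snap('scene','s5');a=cv2.imread('pics/s5.png')[220:380,340:520];cv2.imwrite('pics/c5.png',cv2.resize(a,None,fx=3.5,fy=3.5,interpolation=cv2.INTER_CUBIC))
E
```

```text
tcp [0.5328 0.1878 0.2753] units [0.01 0.   0.73] F [-0.5 -0.6 -0.6] w 0.0655 g 20.0 t 13.6 ax 34.99
```

View pics/c5.png

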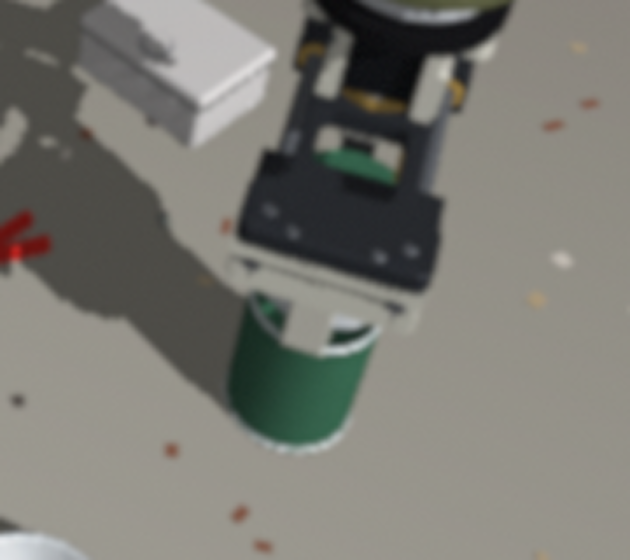

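The crop shows the plug over the tin mouth at (310,320), which looks aligned. Lowering slowly and watching the force.

Call:
arm_command:
  plan:
    - [[0, 0, 0.12], 0]
    - [[0, 0, 0.12], 0]
    - [[0, 0, 0.12], 0]
    - [[0, 0, 0.06], 0]
    - [[0, 0, 0], 0]

```text
clock: 14.28
tcp_pos: [0.5327, 0.1883, 0.2656]
ee_rot: [[-0.574, 0.819, -0.0], [0.819, 0.574, -0.0], [0.0, -0.0, -1.0]]
ft_force: [0.4, 0.4, -2.1]
width: 0.0656
gripper_force: 20.0
```

Call:
arm_command:
  plan:
    - [[0, 0, 0.08], 0]
    - [[0, 0, 0.08], 0]
    - [[0, 0, 0.06], 0]
    - [[0, 0, 0], 0]

```text
clock: 14.78
tcp_pos: [0.5327, 0.1883, 0.26]
ee_rot: [[-0.574, 0.819, -0.0], [0.819, 0.574, -0.0], [0.0, -0.0, -1.0]]
ft_force: [0.1, -0.3, -1.3]
width: 0.0657
gripper_force: 20.0
```

Call:
arm_command:
  plan:
    - [[0, 0, 0.04], 0]
    - [[0, 0, 0.04], 0]
    - [[0, 0, 0.02], 0]
    - [[0, 0, 0], 0]

```text
clock: 15.28
tcp_pos: [0.5328, 0.1883, 0.2577]
ee_rot: [[-0.574, 0.819, -0.0], [0.819, 0.574, -0.0], [0.0, -0.0, -1.0]]
ft_force: [-0.3, -0.4, -1.9]
width: 0.0655
gripper_force: 20.0
```

Call:
arm_command:
  plan:
    - [[0, 0, 0.02], 0]
    - [[0, 0, 0.02], 0]
    - [[0, 0, 0], 0]
    - [[0, 0, 0], 0]

```text
clock: 15.78
tcp_pos: [0.5328, 0.1883, 0.2569]
ee_rot: [[-0.574, 0.819, 0.0], [0.819, 0.574, 0.0], [-0.0, 0.0, -1.0]]
ft_force: [-0.5, -0.8, 0.3]
width: 0.0654
gripper_force: 20.0
```

Call:
arm_command:
  plan:
    - [[0, 0, 0.02], 0]
    - [[0, 0, 0], 0]
    - [[0, 0, 0], 0]

```text
clock: 16.15
tcp_pos: [0.5329, 0.1883, 0.2569]
ee_rot: [[-0.574, 0.819, 0.0], [0.819, 0.574, 0.0], [-0.0, 0.0, -1.0]]
ft_force: [-2.9, -0.7, 5.6]
width: 0.0655
gripper_force: 20.0
```

Seated: 5.6 N at z = 0.257, which is the home height. Opening, then raising to cap height.

Call:
arm_command:
  plan:
    - [[0, 0, -0.02], 0]
    - [[0, 0, 0], 0]
    - [[0, 0, 0], 0]
    - [[0, 0, 0], 0]
    - [[0, 0, 0], 0]
    - [[0, 0, 0], 0]
  fingers: 1

```text
clock: 16.9
tcp_pos: [0.5328, 0.1883, 0.2567]
ee_rot: [[-0.574, 0.819, -0.0], [0.819, 0.574, -0.0], [0.0, -0.0, -1.0]]
ft_force: [-0.2, -0.7, 1.6]
width: 0.0933
gripper_force: 0.0
```

Call:
arm_command:
  plan:
    - [[0, 0, -0.3], 0]
    - [[0, 0, -0.5], 0]
    - [[0, 0, -0.3], 0]
    - [[0, 0, 0], 0]
    - [[0, 0, 0], 0]

```text
clock: 17.52
tcp_pos: [0.5327, 0.1883, 0.2842]
ee_rot: [[-0.574, 0.819, -0.0], [0.819, 0.574, -0.0], [0.0, -0.0, -1.0]]
ft_force: [0.7, 0.2, 0.8]
width: 0.093
gripper_force: 0.0
```

```bash
python3 - <<'E'
from h import *
report([.5327,.188,.284])
s=snap('wrist','w6');W=fcloud(s);st=read_state();t=st['tcp_pos'];R=st['ee_rot']
L=(W-t)@R
m=(np.abs(L[...,0])<.045)&(np.abs(L[...,1])<.036)&(W[...,2]>.07)&(W[...,2]<.14)
P=L[m];z=W[...,2][m]
for a in np.arange(.074,.135,.006):
    q=(z>a)&(z<a+.006);Q=P[q]
    if len(Q)>15:print(a.round(3),len(Q),'x',Q[:,0].min().round(4),Q[:,0].max().round(4),'y',Q[:,1].min().round(4),Q[:,1].max().round(4),np.median(z[q]).round(4))
a=cv2.imread('pics/w6.png')[150:480];cv2.imwrite('pics/c6.png',a)
E
```

```text
tcp [0.5327 0.1883 0.2842] units [-0.01 -0.01  0.01] F [0.7 0.2 0.8] w 0.093 g 0.0 t 17.525 ax 35.03
0.08 231 x 0.0166 0.0332 y -0.0286 0.0281 0.0834
0.086 692 x 0.0013 0.0331 y -0.0329 0.0315 0.0913
0.092 914 x 0.0029 0.033 y -0.0326 0.0315 0.0934
0.098 377 x 0.0126 0.0306 y -0.026 0.0269 0.1009
0.104 380 x 0.0125 0.0304 y -0.026 0.0269 0.1071
0.11 455 x 0.013 0.0307 y -0.0265 0.0264 0.113
0.116 414 x 0.016 0.0306 y -0.0262 0.0235 0.1189
0.122 12423 x -0.0186 0.0315 y -0.031 0.0304 0.1261
```

View pics/c6.png

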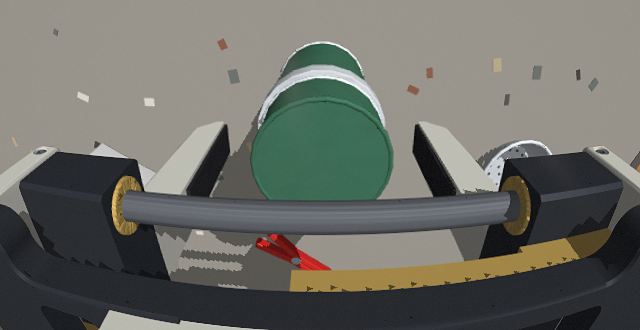

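The crop shows the cap at (320,150) on the silver collar, flush on the tin. Measured collar top is 92.5 mm and cap top 126 mm, so the lid is home. Gripping the cap.

Call:
arm_command:
  plan:
    - [[0, 0, 0], 0]
    - [[0, 0, 0], 0]
    - [[0, 0, 0], 0]
    - [[0, 0, 0], 0]
    - [[0, 0, 0], 0]
    - [[0, 0, 0], 0]
    - [[0, 0, 0], 0]
    - [[0, 0, 0], 0]
  fingers: -1
  squeeze: 12

```text
clock: 18.58
tcp_pos: [0.5328, 0.1883, 0.2842]
ee_rot: [[-0.574, 0.819, -0.0], [0.819, 0.574, -0.0], [-0.0, -0.0, -1.0]]
ft_force: [-0.2, -0.9, -1.1]
width: 0.0606
gripper_force: 12.0
```

Call:
arm_command:
  plan:
    - [[0, 0, -0.1], 0]
    - [[0, 0, -0.2], 0]
    - [[0, 0, -0.3], 0]
    - [[0, 0, -0.4], 0]
    - [[0, 0, -0.5], 0]
    - [[0, 0, -0.6], 0]
    - [[0, 0, -0.8], 0]
    - [[0, 0, -0.8], 0]
    - [[0, 0, -0.8], 0]
    - [[0, 0, -0.8], 0]

```text
clock: 19.82
tcp_pos: [0.5328, 0.1883, 0.4184]
ee_rot: [[-0.574, 0.819, 0.001], [0.819, 0.574, 0.0], [-0.0, 0.0, -1.0]]
ft_force: [0.4, 0.2, -0.5]
width: 0.0606
gripper_force: 12.0
```

Call:
arm_command:
  plan:
    - [[0, 0, -0.6], 0]
    - [[0, 0, -0.3], 0]
    - [[0, 0, 0], 0]
    - [[0, 0, 0], 0]
    - [[0, 0, 0], 0]

```text
clock: 20.45
tcp_pos: [0.5327, 0.1883, 0.4383]
ee_rot: [[-0.574, 0.819, -0.001], [0.819, 0.574, -0.0], [0.001, -0.001, -1.0]]
ft_force: [-0.0, 1.1, -0.2]
width: 0.0606
gripper_force: 12.0
```

```bash
python3 - <<'E'
from h import *
report([.5327,.188,.434])
s=snap('scene','s7');a=s['pixels'][130:380,300:560,::-1];cv2.imwrite('pics/c7.png',cv2.resize(a,None,fx=2.3,fy=2.3,interpolation=cv2.INTER_CUBIC))
W=fcloud(snap('wrist','w7'))
m=(np.hypot(W[...,0]-.533,W[...,1]-.188)<.04)&(W[...,2]>.06)&(W[...,2]<.13);P=W[m];print(len(P),P.min(0) if len(P) else 0,P.max(0) if len(P) else 0)
E
```

```text
tcp [0.5327 0.1883 0.4383] units [-0.01 -0.01  0.17] F [-0.   1.1 -0.2] w 0.0606 g 12.0 t 20.45 ax 35.03
3239 [0.49888809 0.15767198 0.08108931] [0.56483148 0.22119942 0.11118732]
```

View pics/c7.png

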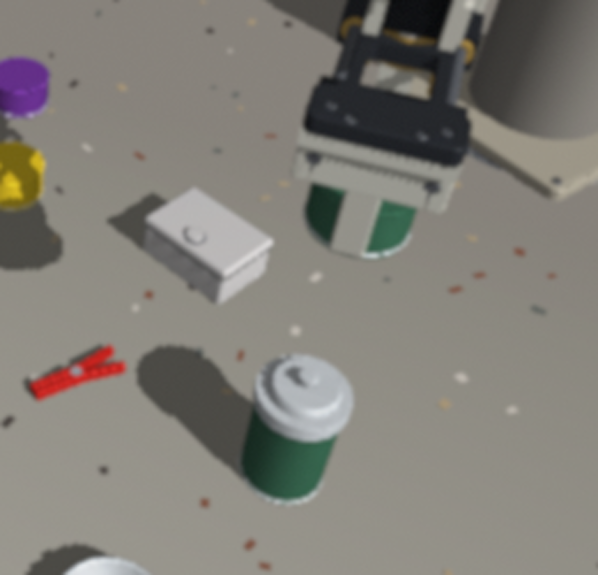

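The picture shows the tin closed with the inner lid seated level at (300,400). The cap is held alone and level at (360,220), its rim about 14 cm above the lid's knob. Handing in.

```bash
python3 -c "
from cell import *
print(finish_job())"
```

```text
the job is handed in; nothing more can be done
None
```

The job is handed in: the inner lid is seated in the tin and the green cap is held level about 14 cm above it, after about 20 s of the 58 s allowed; nothing else was touched.

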